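# Gauge a turned spindle in the optical ring gauge

## Task

Pull the yellow dust plug out of the ring gauge and drop it into the open aluminium tin. Then take the spindle with the red band from the rack by its thick handle and lower it upright, thin end first, through the hole of the gauge without ever touching the gauge with it, until the red band is level with the top of the gauge head. Finish while still holding it there, still, upright and centred in the hole with an even gap all round; leave the other spindles and everything else on the bench where they are.

Things in the scene. Friction and masses are not known exactly. Their poses are not given: they have to be found in the camera images.
- gauge: optical ring gauge, bolted down: dark foot plate 110 x 130 mm, 12 mm thick; two aluminium posts (60 x 16 mm, at y = +-50 mm) as tall as the head; between them a grey head 84 x 84 mm, underside 85 mm and top 110 mm above the bench, with a vertical 30 mm through hole in its centre; free air below down to the foot plate. Origin: on the bench under the hole axis, z up
- gauge_mouth (a point): centre of the gauge hole at the level of the head's top face, 110 mm above the bench; the hole's axis is vertical through this point
- plug: yellow plastic dust plug, loose, about 35 g, in the gauge mouth: stub 24 mm diameter, 10 mm tall (in the hole), flange 46 mm diameter, 8 mm thick, resting on the head, round knob 22 mm diameter, 34 mm tall on top; 52 mm in all. Origin: centre of the stub's underside, z up; the knob spans 18 to 52 mm above it
- tin: open aluminium tin, loose, 0.45 kg, empty, upright: 104 mm outside diameter at the rim, 3 mm wall, 80 mm tall. Origin: centre of its underside, z up
- rack: dark wooden rack fixed to the bench, 210 (x) x 70 (y) x 50 mm tall; three vertical sockets along its x axis at -70, 0 and +70 mm, 16 mm diameter, 40 mm deep (floor 10 mm above the bench); a spindle stands loosely in each, in any order. Origin: centre of its underside
- spindle_red: the spindle to gauge: turned wood, about 60 g, 198 mm long, upright in a rack socket; shaft 14 mm diameter from 0 to 130 mm above the origin, flaring to a round handle 26 mm diameter from 145 to 198 mm; a red band 20 mm tall on the shaft, centred 65 mm above the origin; red top face. Origin: centre of the lower (thin) end, z up along the spindle
- red_tip (a point): centre of the lower, thin end of the red-banded spindle
- red_band (a point): point on the axis of the red-banded spindle in the middle of its red band, 65 mm above the thin end
- spindle_blue: spindle of the same shape with a blue band and blue top face; leave it in the rack. Origin: centre of its lower end
- spindle_plain: spindle of the same shape without a band, plain wood top; leave it in the rack. Origin: centre of its lower end
- cup_a: bystander: turned light wooden cup, 68 mm across, 70 mm tall; origin centre of underside
- cup_b: bystander: turned darker wooden cup, 72 mm across, 60 mm tall; origin centre of underside
- sanding_block: bystander: cork sanding block 110 x 65 x 35 mm; origin centre of underside
- glue: bystander: white glue bottle, 56 mm across, 120 mm tall; origin centre of underside
- brush: bystander: bench brush lying flat; origin under its middle

How it is judged:
By the outcome, as a careful person would: the job done as asked, in the order asked, and still so for the second after the job is handed in, while the arm keeps its last pose, push and grip.
It also fails if it takes over 61 s, if anything falls off the work surface, if the arm or the gripper's body presses on something with over 40 N, if the wrist force passes 120 N, or if a joint passes its speed limit or range.

## Robot

A 7-joint arm with a two-finger parallel gripper is mounted at the origin on the work surface. World frame = base frame: x ahead of the robot, y to its left, z up, the work surface at z = 0. Lengths are in m, angles in rad, forces in N, time in s.
With the tool pointing down it reaches from about 0.4 to 0.85 m from the base axis. Payload 10.4 kg.
Tool frame: the origin (TCP) lies between the finger pads; the fingertips stand robot.finger_overhang ahead of it and the grasp point (between the pads) lies 2 mm behind it (robot.finger_overhang is the distance from the TCP to the fingertips, in m); z points along the fingers, y is the line along which they close (so a half turn about z gives the same grasp; the last joint's range is limited). The gripper opens to 85 mm and grips with 20 to 120 N. Pads are 22 mm wide; open, the fingers measure 114 mm over their backs; the gripper's body (76 mm by 85 mm) begins 54 mm behind the grasp point. The pads swing forward as they close: fully open they stand 13 mm farther back than shut.
Start: joints at [1.217, 0.332, -0.065, 1.46, 0.022, 1.35, -0.088], TCP at [0.203, -0.591, 0.248] pointing down, gripper open.
Joint ranges: [-2.6, 2.6], [-0.5, 2.12], [-1.47, 1.34], [0.16, 2.42], [-1.27, 4.41], [0.06, 2.06], [-2.6, 2.6]. Speed limits (rad/s): [2.22, 2.22, 2.79, 2.79, 3.14, 3.14, 3.14].

## Interface

Orientations are given as a rotation vector (axis times angle).
In Python, from rig import robot gives the robot as it stands. Calls block until the motion is done:
- robot.reach(position, orientation): joint-space move of the TCP to a pose.
- robot.move_l(position, velocity=0.15, rotation=None): straight line of the TCP; rotation=None keeps the orientation; velocity is the mean speed in m/s.
- robot.move_j(angles): joint-space move.
- robot.ungrasp() and robot.clamp(newtons=None): open the fingers fully, or close them until they stop; newtons is the grip in N (None keeps the last).
- robot.sleep(seconds).
- robot.solve_ik(position, orientation): joint angles nearest the present ones, or None.
- robot.get_obs(): the state.
- robot.get_image(name): name is "scene" or "top" or "wrist"; returns a dict with "frame" (400x640x3 uint8, red, green, blue), "z_map" (400x640 float32, m along the optical axis (not along the pixel's ray), 0 where there is no reading), "intrinsics" (3x3 intrinsics, pixels), "camera_from_world" (4x4, takes a point from world to camera coordinates); the wrist camera has in their place "T_tool_cam" (4x4, takes a point from camera to tool coordinates, whose origin is the TCP and whose axes are the flange's). Camera axes: x right, y down, z forward; pixel columns grow to the right and rows downward; lengths in m; the calibration is good to about 2 mm. A picture is of the moment at which its call begins: read the wrist's pose just before it.
A pose or a line that the arm cannot do raises robot.MotionError and nothing moves.
- robot.job_done(): hands the job in; it is judged then, once.
The state is a dict: "time": time; "joint_pos": joint angles; "qvel": joint speeds; "effort": joint torques, N m; "position": TCP position; "tool_rot": TCP orientation; "contact_force": force on the tool from outside, world axes, zero at the start; "ft_torque": the same for the moment, N m; "finger_gap": finger opening in m; "grasp_force": force on a finger pad.
Only numpy, scipy, OpenCV 4.12 (cv2) and the standard library are available. Lean on these libraries where they do the work, as an engineer would, in place of code of your own. Each camera call takes 0.05 s, during which the arm holds its last target. There are 200 camera calls.

## Working session

There is one attempt and no reset: what is moved stays moved. The work goes in short steps, each a Python script; the robot and the scene stay as the last script left them, time stands still between calls to the robot, and variables do not carry over. Pictures are saved under pics/ and viewed, at most 11 in all, crops included, and the job is handed in when it is done.

```bash
ls; mkdir -p pics; python3 - <<'E'
from rig import robot
import cv2,numpy as np
o=robot.get_obs(); print({k:np.round(v,4) for k,v in o.items()}, robot.finger_overhang)
for n in("scene","top"):
    d=robot.get_image(n); cv2.imwrite(f"pics/{n}0.png",d["frame"][:,:,::-1]); np.savez(f"{n}0.npz",**d)
    print(n,d["intrinsics"],np.round(d["camera_from_world"],4))
print(robot.get_image("wrist")["T_tool_cam"])
E
```

```text
pics
{'time': np.float64(0.0), 'joint_pos': array([ 1.2174,  0.3329, -0.0647,  1.4609,  0.0216,  1.3499, -0.0885]), 'qvel': array([ 0.0008, -0.0012,  0.0018, -0.0002,  0.001 ,  0.002 , -0.0002]), 'effort': array([-2.00000e-03, -6.25442e+01,  4.78000e-02, -3.91605e+01,
        1.62000e-02,  9.80000e-03,  1.00000e-04]), 'position': array([ 0.2029, -0.5908,  0.2475]), 'tool_rot': array([-3.0973e+00, -5.1700e-01,  5.0000e-04]), 'contact_force': array([-0.136 ,  0.0581,  0.1554]), 'ft_torque': array([-0.0053, -0.0177, -0.0453]), 'grasp_force': np.float64(0.0), 'finger_gap': np.float64(0.0856)} 0.017
scene [[418.74209053   0.         318.82737025]
 [  0.         418.74209053 193.31284416]
 [  0.           0.           1.        ]] [[ 0.8604  0.5094 -0.014  -0.5145]
 [ 0.3567 -0.6216 -0.6974 -0.1347]
 [-0.364   0.5951 -0.7165  1.2682]
 [ 0.      0.      0.      1.    ]]
top [[361.84758316   0.         319.22728414]
 [  0.         361.84758316 201.19305189]
 [  0.           0.           1.        ]] [[ 0.004  -1.     -0.0035  0.0141]
 [-0.9972 -0.0037 -0.0754  0.5961]
 [ 0.0753  0.0038 -0.9972  1.1021]
 [ 0.      0.      0.      1.    ]]
[[-1.40943613e-03 -9.46270913e-01 -3.23371880e-01  8.45775082e-02]
 [ 9.99998566e-01 -1.02998046e-03 -1.34456204e-03  3.43398067e-04]
 [ 9.39253230e-04 -3.23373311e-01  9.46271007e-01 -1.25542603e-01]
 [ 0.00000000e+00  0.00000000e+00  0.00000000e+00  1.00000000e+00]]
```

View pics/scene0.png

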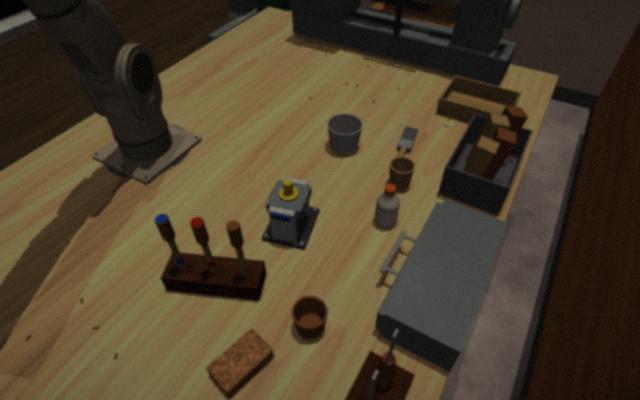

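View pics/top0.png

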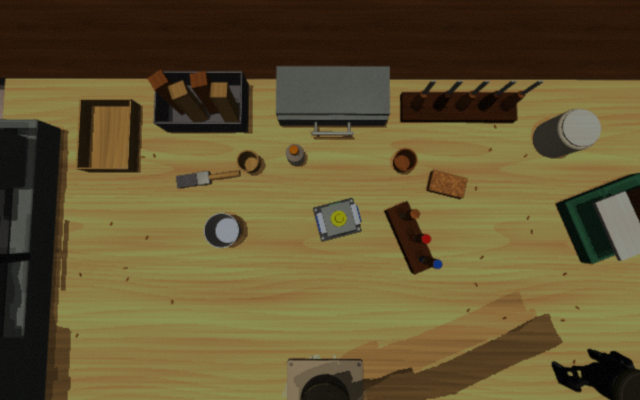

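The scene view shows the plug knob at (289,185), the tin at (345,133), and spindle tops blue (162,219), red (197,223) and plain (235,228). The top view shows the plug at (339,217), the tin at (224,230) and the red top at (426,239). Next I turn these into world coordinates using depth from both views.

```bash
cat > h.py <<'E'
import numpy as np, cv2
from scipy.spatial.transform import Rotation as R
def cloud(d, T=None):
    """world points HxWx3 (nan where no depth); T = world_from_cam"""
    K=d["intrinsics"]; z=d["z_map"].astype(float).copy(); z[z==0]=np.nan
    v,u=np.mgrid[:z.shape[0],:z.shape[1]]
    p=np.stack([(u-K[0,2])/K[0,0]*z,(v-K[1,2])/K[1,1]*z,z],-1)
    T=np.linalg.inv(d["camera_from_world"]) if T is None else T
    return p@T[:3,:3].T+T[:3,3]
def wrist(robot):
    o=robot.get_obs(); d=robot.get_image("wrist")
    T=np.eye(4); T[:3,:3]=R.from_rotvec(o["tool_rot"]).as_matrix(); T[:3,3]=o["position"]
    return d, T@d["T_tool_cam"]
def hsv(d): return cv2.cvtColor(d["frame"],cv2.COLOR_RGB2HSV)
def ray_at(d,Twc,uv,z):
    """world point of pixel uv at world height z"""
    K=d["intrinsics"]; r=Twc[:3,:3]@np.array([(uv[0]-K[0,2])/K[0,0],(uv[1]-K[1,2])/K[1,1],1]); c=Twc[:3,3]
    return c+r*(z-c[2])/r[2]
def down(yaw):
    """tool pointing down, closing line (tool y) at angle yaw from world x"""
    y=np.array([np.cos(yaw),np.sin(yaw),0]); z=np.array([0,0,-1.]); x=np.cross(y,z)
    return R.from_matrix(np.stack([x,y,z],1)).as_rotvec()
E
python3 - <<'E'
from h import *
seeds={"scene":dict(plug=(289,185),red=(197,223),blue=(162,219),plain=(235,228),tin=(345,133)),
"top":dict(plug=(339,217),red=(426,239),blue=(437,264),plain=(415,214),tin=(224,230))}
for n,s in seeds.items():
    d=np.load(n+"0.npz"); P=cloud(d); H=hsv(d)
    for k,(u,v) in s.items():
        r=30 if k=="tin" else 12
        sl=(slice(v-r,v+r+1),slice(u-r,u+r+1)); p=P[sl].reshape(-1,3); h=H[sl].reshape(-1,3)
        zt=np.nanpercentile(p[:,2],99); m=p[:,2]>zt-(.012)
        print(n,k,h[h.shape[0]//2],"ztop",round(zt,3),m.sum(),"mean",np.nanmean(p[m],0).round(4),"min",np.nanmin(p[m],0).round(4),"max",np.nanmax(p[m],0).round(4))
        if k=="tin":
            q=p[p[:,2]>.065][:,:2].astype(np.float32); print("  circle",cv2.minEnclosingCircle(q))
    # gauge head top & rack top
    for k,(u,v),r,z0,z1 in [("head",s["plug"],32,.095,.122),("rack",s["red"],55,.035,.062)]:
        p=P[max(0,v-r):v+r+1,u-r:u+r+1].reshape(-1,3); m=(p[:,2]>z0)&(p[:,2]<z1); q=p[m]
        b=cv2.minAreaRect(q[:,:2].astype(np.float32)*1000); print(n,k,m.sum(),"medz",np.median(q[:,2]).round(4),b)
E
```

```text
scene plug [ 24 197  84] ztop 0.154 77 mean [ 0.5407 -0.0395  0.1507] min [ 0.5266 -0.049   0.143 ] max [ 0.5504 -0.0276  0.1548]
scene red [  0 219 106] ztop 0.211 152 mean [ 0.4883 -0.26    0.2075] min [ 0.4736 -0.2717  0.1987] max [ 0.4995 -0.2469  0.2115]
scene blue [110 210  96] ztop 0.211 155 mean [ 0.424  -0.2876  0.2074] min [ 0.4081 -0.2985  0.1991] max [ 0.4352 -0.2727  0.2115]
scene plain [ 12 184  75] ztop 0.21 159 mean [ 0.552  -0.2323  0.207 ] min [ 0.5379 -0.2433  0.1985] max [ 0.5632 -0.2176  0.2124]
scene tin [20 26 59] ztop 0.081 287 mean [0.5027 0.3065 0.0756] min [0.4499 0.2525 0.0686] max [0.5555 0.3564 0.0832]
  circle ((0.5014761686325073, 0.3037494122982025), 0.05443350970745087)
scene head 1278 medz 0.1104 ((539.2960815429688, -39.200401306152344), (91.14171600341797, 122.69181823730469), 15.925552368164062)
scene rack 1739 medz 0.0505 ((471.43695068359375, -254.286865234375), (197.1256561279297, 68.71986389160156), 30.103416442871094)
top plug [ 31 224 142] ztop 0.154 48 mean [ 0.54   -0.0384  0.1522] min [ 0.5293 -0.0496  0.1444] max [ 0.5485 -0.0278  0.1584]
top red [  1 236 137] ztop 0.211 88 mean [ 0.4864 -0.2587  0.2084] min [ 0.4751 -0.2723  0.1997] max [ 0.4984 -0.2466  0.2122]
top blue [109 223 118] ztop 0.211 90 mean [ 0.422  -0.2859  0.2082] min [ 0.4092 -0.2996  0.1993] max [ 0.4346 -0.2741  0.213 ]
top plain [ 13 208  98] ztop 0.211 84 mean [ 0.5505 -0.2308  0.2082] min [ 0.5393 -0.2428  0.1995] max [ 0.5628 -0.2188  0.2124]
top tin [106  19 149] ztop 0.08 182 mean [0.5051 0.3153 0.077 ] min [0.4561 0.2532 0.0685] max [0.5559 0.3549 0.0851]
  circle ((0.5054223537445068, 0.3038824498653412), 0.051995668560266495)
top head 1110 medz 0.1106 ((540.1614990234375, -38.81720733642578), (89.52904510498047, 123.48950958251953), 14.528753280639648)
top rack 1635 medz 0.05 ((533.055908203125, -338.1387634277344), (212.1841583251953, 276.55584716796875), 29.99287223815918)
```

Both views agree within 2 mm, and the heights match the text: plug top 0.153, spindle tops 0.21, head 0.110 and tin rim 0.08. I'll move above the plug, refine with the wrist camera and grasp it.

```bash
python3 - <<'E'
from rig import robot
from h import *
p=np.array(robot.get_obs()["position"])
robot.move_l([p[0]+.03,p[1],.33],velocity=.2)
best=None
for y in np.radians(np.arange(-180,180,15)):
    q=robot.solve_ik([.54,-.039,.30],down(y))
    if q is not None:
        q=np.array(q); c=np.abs(q-robot.get_obs()["joint_pos"]).max()
        if best is None or c<best[0]: best=(c,y,q)
print(best)
robot.reach([.54,-.039,.30],down(best[1]))
d,T=wrist(robot); P=cloud(d,T); H=hsv(d)
m=(H[...,0]>18)&(H[...,0]<38)&(H[...,1]>150)&(np.hypot(P[...,0]-.54,P[...,1]+.039)<.035)&(P[...,2]>.11)
k=m&(P[...,2]>.147)
print("flange/all",m.sum(),cv2.minEnclosingCircle(P[m][:,:2].astype(np.float32)),"knob",k.sum(),np.median(P[k],0),cv2.minEnclosingCircle(P[k][:,:2].astype(np.float32)))
cv2.imwrite("pics/w1.png",d["frame"][:,:,::-1]); print(robot.get_obs()["time"],robot.get_obs()["joint_pos"])
E
```

```text
(np.float64(0.6339249549079222), np.float64(-0.5235987755982988), array([ 0.61125778,  0.18643015, -0.70598188,  1.57280248,  0.12180298,
        1.42728482, -0.62721044]))
flange/all 1838 ((0.5456501245498657, -0.02910585328936577), 0.03141392394900322) knob 616 [ 0.54303367 -0.03442997  0.15200792] ((0.5479196310043335, -0.025257950648665428), 0.031093603000044823)
3.0417 [ 0.61229663  0.18673995 -0.70478409  1.57250123  0.12194194  1.42733231
 -0.6271171 ]
```

View pics/w1.png

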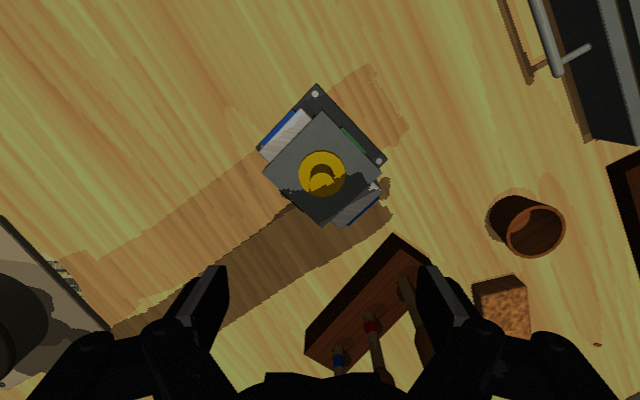

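The wrist image shows the gauge around (320,170) with the plug flange at (322,174) and the knob top at about (322,182), partly in shadow. The edge depth is noisy, so I'll use pixel centroids and percentiles, then grasp.

```bash
python3 - <<'E'
from rig import robot
from h import *
d,T=wrist(robot); P=cloud(d,T); H=hsv(d); print("tcp",robot.get_obs()["position"])
def pixc(m): 
    n,l,s,c=cv2.connectedComponentsWithStats(m.astype(np.uint8)); i=1+s[1:,4].argmax(); return s[i],c[i],l==i
S,V=H[...,1],H[...,2]; vv,uu=np.mgrid[:400,:640]; near=np.hypot(uu-322,vv-175)<45
m=near&(H[...,0]>15)&(H[...,0]<38)&(S>140)
s,c,mm=pixc(m); print("yellow",s,c,"flange centre",ray_at(d,T,(s[0]+s[2]/2-.5,s[1]+s[3]/2-.5),.118))
k=mm&(P[...,2]>.146)&(P[...,2]<.158)
s,c,kk=pixc(k); q=P[kk]; print("knob",s,c,ray_at(d,T,c,.152),np.median(q,0),np.percentile(q,[3,97],axis=0).round(4).tolist())
E
```

```text
tcp [ 0.54004315 -0.04002249  0.29994625]
yellow [ 298  150   48   48 1760] [321.43181818 173.56363636] flange centre [ 0.54350062 -0.03489821  0.118     ]
knob [309 171  25  26 512] [320.984375   183.48828125] [ 0.54304702 -0.03491955  0.152     ] [ 0.54294532 -0.03499886  0.15186558] [[0.5334, -0.0448, 0.1484], [0.5524, -0.0256, 0.1531]]
```

```bash
python3 - <<'E'
from rig import robot
from h import *
def pixc(m): 
    n,l,s,c=cv2.connectedComponentsWithStats(m.astype(np.uint8)); i=1+s[1:,4].argmax(); return s[i],c[i],l==i
def knob(g):
    d,T=wrist(robot); P=cloud(d,T); H=hsv(d)
    m=(H[...,0]>15)&(H[...,0]<38)&(H[...,1]>140)&(np.hypot(P[...,0]-g[0],P[...,1]-g[1])<.03)&(P[...,2]>.146)&(P[...,2]<.158)
    s,c,kk=pixc(m); print("knob",s,ray_at(d,T,c,.152),np.median(P[kk],0)); return ray_at(d,T,c,.152)
g=np.array([.5415,-.037])
robot.move_l([*g,.215],velocity=.15)
k=knob(g); o=robot.get_obs(); print(o["position"],o["time"])
robot.move_l([*g,.141],velocity=.08); o=robot.get_obs(); print(o["position"],o["contact_force"])
robot.clamp(30); o=robot.get_obs(); print(o["finger_gap"],o["grasp_force"],o["contact_force"],o["time"])
robot.move_l([*g,.24],velocity=.1); o=robot.get_obs(); print(o["finger_gap"],o["contact_force"],o["time"])
d,T=wrist(robot); cv2.imwrite("pics/w2.png",d["frame"][:,:,::-1]); np.savez("w2.npz",T=T,**d)
for n in("scene","top"): d=robot.get_image(n); np.savez(n+"2.npz",**d)
E
```

```text
knob [304 209  35  35 955] [ 0.54342166 -0.03461392  0.152     ] [ 0.54335979 -0.03475707  0.15178218]
[ 0.54211645 -0.03695799  0.21615717] 3.8583
[ 0.5418468  -0.03696705  0.14151572] [ 0.2244857  -0.23471675 -0.0480708 ]
0.020866985942846906 29.330468773841858 [-0.66735141 -0.66387488  1.84292389] 5.5333
0.020193878210625613 [ 0.21929237 -0.18310981 -0.67570751] 6.675
```

View pics/w2.png

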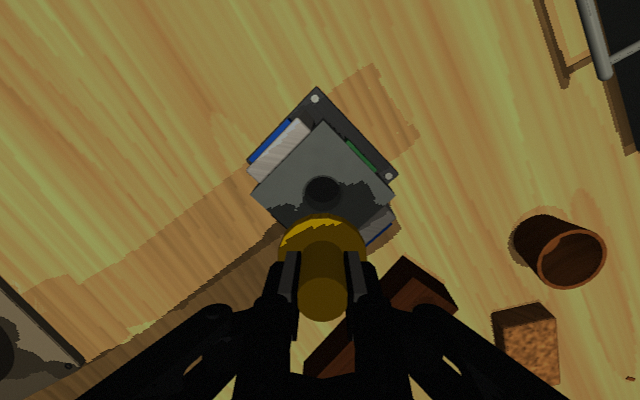

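The wrist image shows the plug held between the fingers at (322,270) and the gauge hole free at (322,192). Next I carry the plug to the tin.

```bash
python3 - <<'E'
from rig import robot
from h import *
t=[.504,.304]; q0=robot.get_obs()["joint_pos"]
c=[]
for y in np.radians(np.arange(-180,180,15)):
    q=robot.solve_ik([*t,.22],down(y))
    if q is not None: c.append((np.abs(np.array(q)-q0).max(),y))
c,y=min(c); print(c,np.degrees(y))
robot.reach([*t,.22],down(y))
d,T=wrist(robot); P=cloud(d,T)
m=(P[...,2]>.074)&(P[...,2]<.086)&(np.hypot(P[...,0]-t[0],P[...,1]-t[1])<.07)
q=P[m]; print(m.sum(),cv2.minEnclosingCircle(q[:,:2].astype(np.float32)))
A=np.c_[q[:,:2],np.ones(len(q))]; s=np.linalg.lstsq(A,(q[:,:2]**2).sum(1),rcond=None)[0]; print("circle",s[:2]/2,np.sqrt(s[2]+(s[:2]**2).sum()/4))
robot.move_l([*t,.110],velocity=.15); o=robot.get_obs(); print(o["position"],o["contact_force"],o["finger_gap"])
robot.ungrasp(); robot.sleep(.2); o=robot.get_obs(); print(o["contact_force"],o["time"])
robot.move_l([*t,.26],velocity=.2)
d,T=wrist(robot); cv2.imwrite("pics/w3.png",d["frame"][:,:,::-1]); print(robot.get_obs()["time"])
for n in("scene","top"): d=robot.get_image(n); np.savez(n+"3.npz",**d)
E
```

```text
0.4291315761864705 29.999999999999996
1406 ((0.5075392723083496, 0.3069375157356262), 0.0519663468003273)
circle [0.50709676 0.30731485] 0.04958108424942388
[0.50447154 0.30435986 0.11097371] [0.13422309 0.04658369 0.17013386] 0.020249489189022682
[ 0.80784933 -0.41933808 -0.46137259] 9.9
10.85
```

View pics/w3.png

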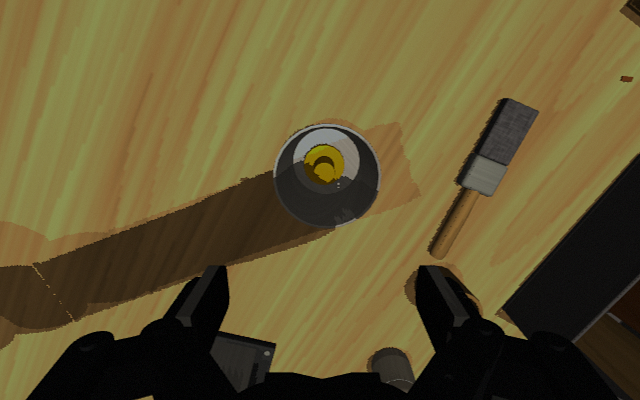

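The plug lies in the tin at (323,165), and 10.9 s have been used. Next I measure the hole from two wrist positions in the final orientation, then the red spindle, also from two heights.

```bash
cat >> h.py <<'E'
def hole(d,T,g=(.541,-.037),z=.110):
    """hole centre: fit circle to dark blob on head top; edge pixels projected to plane z"""
    P=cloud(d,T); K=d["intrinsics"]; Tc=np.linalg.inv(T); c=Tc[:3,:3]@np.array([*g,z])+Tc[:3,3]
    u,v=K[0,0]*c[0]/c[2]+K[0,2],K[1,1]*c[1]/c[2]+K[1,2]
    # rays on plane z -> head-plane radius; hole = pixels whose depth point lies clearly below head top
    vv,uu=np.mgrid[:400,:640]; near=np.hypot(uu-u,vv-v)<K[0,0]*.032/c[2]
    m=near&(P[...,2]<z-.006)
    n,l,s,cc=cv2.connectedComponentsWithStats(m.astype(np.uint8)); i=1+s[1:,4].argmax()
    ct=max(cv2.findContours((l==i).astype(np.uint8),cv2.RETR_EXTERNAL,cv2.CHAIN_APPROX_NONE)[0],key=len)[:,0,:]
    e=np.array([ray_at(d,T,x,z) for x in ct])[:,:2]
    (cx,cy),r=cv2.minEnclosingCircle((e*1000).astype(np.float32))
    h=ray_at(d,T,cc[i],z)
    return np.array([cx,cy])/1000, r, h[:2], s[i]
E
python3 - <<'E'
from rig import robot
from h import *
r=np.load("w2.npz"); print("w2",hole(r,r["T"]))
for n in("scene","top"):
    r=np.load(n+"3.npz"); print(n,hole(r,np.linalg.inv(r["camera_from_world"])))
g=[.5415,-.037]; q0=robot.get_obs()["joint_pos"]
for y in (-66.6,113.4):
    print(y,robot.solve_ik([*g,.25],down(np.radians(y))),robot.solve_ik([.487,-.259,.19],down(np.radians(y))))
Y=np.radians(-66.6)
robot.reach([*g,.30],down(Y))
d,T=wrist(robot); print("wr",hole(d,T)); np.savez("w4.npz",T=T,**d)
robot.move_l([g[0]-.03,g[1]-.03,.25]); d,T=wrist(robot); print("wr",hole(d,T)); np.savez("w5.npz",T=T,**d)
robot.move_l([.487,-.259,.33],velocity=.25); d,T=wrist(robot); np.savez("w6.npz",T=T,**d); cv2.imwrite("pics/w6.png",d["frame"][:,:,::-1])
robot.move_l([.487,-.259,.27]); d,T=wrist(robot); np.savez("w7.npz",T=T,**d)
print(robot.get_obs()["time"])
for w in("w6","w7"):
    d=np.load(w+".npz"); T=d["T"]; P=cloud(d,T); H=hsv(d)
    m=((H[...,0]<6)|(H[...,0]>174))&(H[...,1]>150)&(P[...,2]>.195)
    print(w,m.sum(),np.median(P[m],0)); ys,xs=np.nonzero(m); print(xs.mean(),ys.mean(),ray_at(d,T,(xs.mean(),ys.mean()),.208))
E
```

```text
w2 (array([ 0.54320093, -0.03458757]), 14.510210037231445, array([ 0.54339086, -0.03444206]), array([304, 177,  36,  33, 930], dtype=int32))
scene (array([ 0.54035309, -0.03972974]), 14.072098731994629, array([ 0.54072214, -0.03945655]), array([282, 192,  13,   8,  75], dtype=int32))
top (array([ 0.54006378, -0.03910326]), 14.662613868713379, array([ 0.53992347, -0.03876799]), array([334, 214,  10,  10,  85], dtype=int32))
-66.6 [ 0.71041858  0.24360461 -0.83669502  1.64288857  0.18511314  1.3376193
 -1.31698137] [ 1.11835214  0.32157437 -0.84182271  1.69987431  0.25248325  1.23353968
 -0.9448127 ]
113.4 [ 1.03005008  0.4353818  -1.31364562  1.63111199  0.42610774  1.4083587
  1.64746413] [ 1.32284883  0.43328213 -1.13238117  1.69160411  0.40797756  1.28042504
  2.08495618]
wr (array([ 0.54373566, -0.03506971]), 14.5591459274292, array([ 0.5439496 , -0.03493932]), array([308, 162,  30,  29, 653], dtype=int32))
wr (array([ 0.54360413, -0.03562491]), 14.51571273803711, array([ 0.54381181, -0.03549538]), array([ 285,  127,   36,   36, 1009], dtype=int32))
14.575
w6 1121 [ 0.49076229 -0.25687901  0.20918538]
321.95272078501335 266.26761819803744 [ 0.43331435 -0.28050872  0.208     ]
w7 1393 [ 0.4906038  -0.25756231  0.20864834]
329.713567839196 261.3632447954056 [ 0.46992698 -0.2716253   0.208     ]
```

View pics/w6.png

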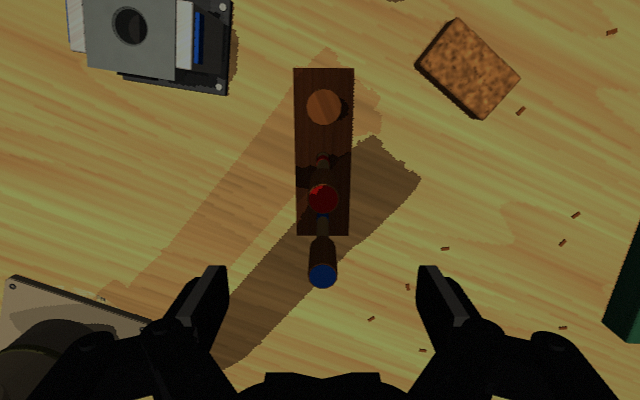

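The wrist image shows the red top at (322,199) on the rack, with plain at (323,107) and blue at (322,276). Wrist measurements agree across positions and yaws, and the fixed cameras differ by a constant (+3.5, +3) mm. The wrist chain is in robot coordinates, so I trust it for the grasp.

```bash
python3 - <<'E'
from rig import robot
from h import *
g=[.4907,-.2570]
robot.move_l([*g,.27]); robot.move_l([*g,.182],velocity=.08)
o=robot.get_obs(); print(o["position"],o["contact_force"])
robot.clamp(50); robot.sleep(.2); o=robot.get_obs(); print(o["finger_gap"],o["grasp_force"],o["contact_force"],o["ft_torque"],o["time"])
robot.move_l([*g,.245],velocity=.06); o=robot.get_obs(); print(o["contact_force"],o["finger_gap"])
robot.move_l([*g,.33],velocity=.15); robot.sleep(.3)
o=robot.get_obs(); print(o["position"],R.from_rotvec(o["tool_rot"]).as_matrix()[:,2],o["contact_force"],o["finger_gap"],o["time"])
d,T=wrist(robot); np.savez("w8.npz",T=T,**d); cv2.imwrite("pics/w8.png",d["frame"][:,:,::-1])
for n in("scene","top"): d=robot.get_image(n); np.savez(n+"8.npz",**d); 
s=np.load("scene8.npz")["frame"][90:330,100:360,::-1]; cv2.imwrite("pics/s8.png",cv2.resize(s,None,fx=2.3,fy=2.3,interpolation=cv2.INTER_CUBIC))
E
```

```text
[ 0.49100037 -0.25710555  0.18253009] [-0.50178906  0.37016408 -0.97484575]
0.024665161092615007 49.204776138067245 [0.30631686 0.26587462 3.66184072] [ 0.13783586  0.14736411 -0.01967238] 16.8583
[ 0.04314885  0.56597187 -0.80681003] 0.02472163511837506
[ 0.49049956 -0.25695485  0.329403  ] [-8.02707019e-04  5.32642844e-04 -9.99999536e-01] [ 0.43616744  0.01310118 -0.67107817] 0.024771436140951977 19.075
```

View pics/w8.png

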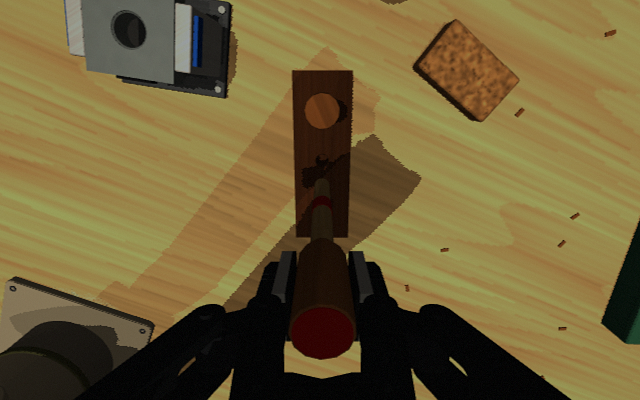

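View pics/s8.png

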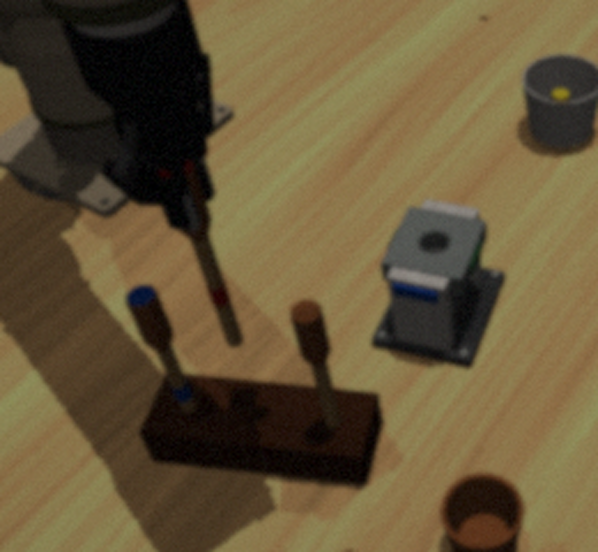

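The wrist image shows the spindle held by its handle (red top at (322,332), band at (321,203)). The scene crop shows it hanging nearly upright, the other two spindles still in the rack and the plug in the tin. Next I fit its axis from depth in both cameras.

```bash
cat >> h.py <<'E'
from scipy.optimize import least_squares
def axis(d,T,g,ztip,pts=False):
    """fit spindle axis; g approx xy, ztip approx tip height. returns xy at tip height, slopes dx/dz,dy/dz, n"""
    P=cloud(d,T); H=hsv(d); s=P[...,2]-ztip
    m=(np.hypot(P[...,0]-g[0],P[...,1]-g[1])<.03)&(H[...,1]>90)&((H[...,0]<26)|(H[...,0]>170))
    a=m&(s>.005)&(s<.127); b=m&(s>.150)&(s<.192)
    X=np.r_[P[a],P[b]]; rad=np.r_[np.full(a.sum(),.007),np.full(b.sum(),.013)]; w=np.r_[np.full(a.sum(),1/max(1,a.sum())**.5),np.full(b.sum(),1/max(1,b.sum())**.5)]
    def f(p):
        D=np.array([p[2],p[3],1]); D/=np.linalg.norm(D); v=X-[p[0],p[1],ztip]
        return (np.linalg.norm(np.cross(v,D),axis=1)-rad)*1000
    r=least_squares(f,[*g,0,0],loss="soft_l1",f_scale=1.0,x_scale=[.01,.01,.01,.01])
    t=m&(s>-.03)&(s<.2); 
    return r.x, a.sum(), b.sum(), np.sqrt(np.median(r.fun**2)), np.percentile(P[t][:,2],[.5,99.5])
E
python3 - <<'E'
from h import *
np.set_printoptions(precision=4,suppress=True)
g=(.4905,-.257); zt=.1569
d=np.load("w8.npz"); print("wrist",axis(d,d["T"],g,zt)); T=d["T"]; H=hsv(d); P=cloud(d,T)
m=((H[...,0]<6)|(H[...,0]>174))&(H[...,1]>170)&(P[...,2]>.345)&(np.mgrid[:400,:640][0]>290); print("topface",m.sum(),np.median(P[m],0))
for b in (1,):
  m=((H[...,0]<5)|(H[...,0]>175))&(H[...,1]>170)&(P[...,2]>.19)&(P[...,2]<.25); print("band z",np.percentile(P[m][:,2],[2,50,98]))
for n in("scene","top"):
    d=np.load(n+"8.npz"); T=np.linalg.inv(d["camera_from_world"]); print(n,axis(d,T,(.487,-.2595),zt))
    P=cloud(d,T);H=hsv(d); m=((H[...,0]<5)|(H[...,0]>175))&(H[...,1]>170)&(np.hypot(P[...,0]-.487,P[...,1]+.2595)<.03)&(P[...,2]<.26)&(P[...,2]>.1)
    if m.any(): print("band z",np.percentile(P[m][:,2],[2,50,98]))
E
```

```text
wrist (array([ 0.4886, -0.2567,  0.0009, -0.0058]), np.int64(1071), np.int64(2886), np.float64(0.20120034955739205), array([0.1676, 0.3566]))
topface 2625 [ 0.49   -0.2576  0.3556]
band z [0.2121 0.2232 0.2322]
scene (array([ 0.4847, -0.2578,  0.0062, -0.0064]), np.int64(359), np.int64(174), np.float64(0.5540381957248545), array([0.1599, 0.3567]))
band z [0.2152 0.2241 0.2314]
top (array([ 0.4862, -0.2606, -0.0023,  0.0143]), np.int64(60), np.int64(13), np.float64(0.3825207224336701), array([0.1621, 0.3352]))
band z [0.2203 0.2232 0.2289]
```

The tilt is about 0.4° with both cameras roughly agreeing, and the band centre is about 0.107 below the TCP. I'll apply the small correction, move above the gauge and compare spindle against hole in the same images, so the calibration bias cancels.

```bash
cat > meas.py <<'E'
from rig import robot
from h import *
np.set_printoptions(precision=4,suppress=True)
OFF=dict(wrist=np.zeros(2),scene=np.array([-.0035,-.0035]),top=np.array([-.0035,-.0035]))
def meas(tag):
    o=robot.get_obs(); p=o["position"]; zt=p[2]-.1723
    for n in("wrist","scene","top"):
        if n=="wrist": d,T=wrist(robot)
        else: d=robot.get_image(n); T=np.linalg.inv(d["camera_from_world"])
        np.savez(f"{n}_{tag}.npz",T=T,**d)
        x,a,b,e,zr=axis(d,T,p[:2]+OFF[n],zt)
        print(n,"band",x[:2]+.065*x[2:],"at mouth",x[:2]+(.11-zt)*x[2:],"slope",x[2:],a,b,round(float(e),2),zr)
    print("tcp",p,"f",o["contact_force"],"gap",o["finger_gap"],"t",o["time"])
E
python3 - <<'E'
from meas import *
o=robot.get_obs(); rot=(R.from_rotvec([-.006,-.003,0])*R.from_rotvec(o["tool_rot"])).as_rotvec()
p=np.array(o["position"])+[.055,.2210,0]; p[2]=.333
robot.move_l(p,velocity=.12,rotation=rot); robot.sleep(.4)
meas("a")
for n,g in(("wrist",(.5435,-.035)),("scene",(.5402,-.039)),("top",(.54,-.039))):
    d=np.load(f"{n}_a.npz"); 
    try: print(n,hole(d,d["T"],g))
    except Exception as e: print(n,e)
w=np.load("wrist_a.npz")["frame"][60:360,160:480]; s=np.load("scene_a.npz")["frame"][60:260,200:400]
cv2.imwrite("pics/a.png",np.hstack([cv2.resize(w,(427,400)),cv2.resize(s,(373,400),interpolation=cv2.INTER_CUBIC)])[:,:,::-1])
E
```

```text
wrist band [ 0.5442 -0.0369] at mouth [ 0.5445 -0.037 ] slope [-0.0024  0.0012] 1048 2918 0.21 [0.1716 0.3602]
scene band [ 0.5404 -0.0379] at mouth [ 0.5399 -0.0386] slope [0.0044 0.0056] 288 76 0.8 [0.1678 0.3553]
  return _methods._mean(a, axis=axis, dtype=dtype,
  ret = ret.dtype.type(ret / rcount)
Traceback (most recent call last):
  File "meas.py", line 11, in meas
    x,a,b,e,zr=axis(d,T,p[:2]+OFF[n],zt)
               ~~~~^^^^^^^^^^^^^^^^^^^^^
  File "h.py", line 48, in axis
    return r.x, a.sum(), b.sum(), np.sqrt(np.median(r.fun**2)), np.percentile(P[t][:,2],[.5,99.5])
                                                                ~~~~~~~~~~~~~^^^^^^^^^^^^^^^^^^^^^
IndexError: index -1 is out of bounds for axis 0 with size 0
```

The top view is occluded by the arm, so I drop it and keep going with wrist and scene.

```bash
sed -i 's/("wrist","scene","top"):/("wrist","scene"):/' meas.py; python3 - <<'E'
from meas import *
p=np.array(robot.get_obs()["position"]); robot.move_l([p[0],p[1],.302],velocity=.08); robot.sleep(.4)
meas("a")
for n,g in(("wrist",(.5435,-.035)),("scene",(.5402,-.039))):
    d=np.load(f"{n}_a.npz"); print(n,hole(d,d["T"],g))
w=np.load("wrist_a.npz")["frame"][60:360,160:480]; s=np.load("scene_a.npz")["frame"][90:240,220:360]
cv2.imwrite("pics/a.png",np.hstack([cv2.resize(w,(427,400)),cv2.resize(s,(373,400),interpolation=cv2.INTER_CUBIC)])[:,:,::-1])
E
```

```text
wrist band [ 0.5443 -0.0368] at mouth [ 0.5445 -0.0369] slope [-0.0027  0.001 ] 1048 2905 0.2 [0.1387 0.3294]
scene band [ 0.5404 -0.038 ] at mouth [ 0.5395 -0.0382] slope [0.0104 0.0025] 255 81 0.84 [0.1337 0.3264]
tcp [ 0.5457 -0.036   0.3022] f [ 0.6516 -0.1061 -0.8147] gap 0.024927116007937462 t 22.7667
wrist (array([ 0.5436, -0.0351]), 14.544486045837402, array([ 0.5462, -0.033 ]), array([305, 165,  29,  27, 448], dtype=int32))
scene (array([ 0.5406, -0.04  ]), 14.068126678466797, array([ 0.5408, -0.0398]), array([282, 192,  13,   8,  73], dtype=int32))
```

View pics/a.png

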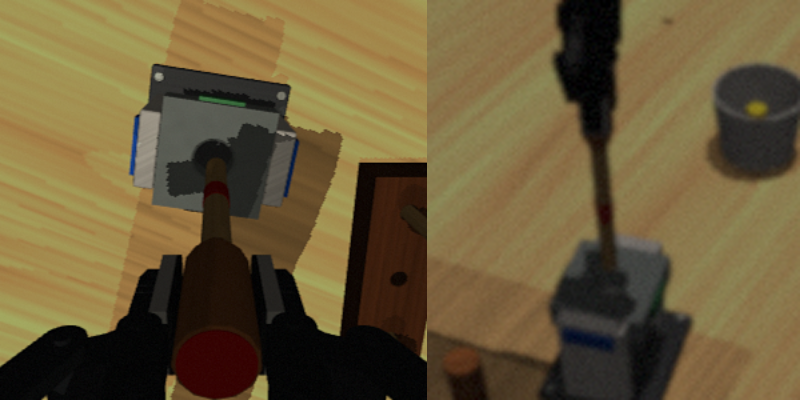

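The wrist crop shows the tip at (216,165) over the hole at (212,155), which is about 2 mm to one side. The scene crop shows it upright above the hole. I'll correct partly, lower halfway, and measure again with the shaft in the hole.

```bash
python3 - <<'E'
from meas import *
p=np.array(robot.get_obs()["position"])+[-.0006,.0013,0]
robot.move_l([p[0],p[1],.302],velocity=.05); robot.move_l([p[0],p[1],.255],velocity=.05); robot.sleep(.4)
meas("b")
d=np.load("wrist_b.npz"); T=d["T"]; print(hole(d,T,(.5435,-.035)))
# gaps left/right of shaft at head-top level in the wrist image, row by row through hole centre
K=d["intrinsics"]; Tc=np.linalg.inv(T)
def px(q): c=Tc[:3,:3]@np.array(q)+Tc[:3,3]; return K[0,0]*c[0]/c[2]+K[0,2],K[1,1]*c[1]/c[2]+K[1,2]
print("hole px",px((.5436,-.0351,.11)),px((.5436+.015*.397,-.0351-.015*.918,.11)))
u,v=map(int,px((.5436,-.0351,.11))); f=d["frame"]; c=f[v-45:v+45,u-55:u+55]
s=np.load("scene_b.npz")["frame"][150:220,250:330]
cv2.imwrite("pics/b.png",np.hstack([cv2.resize(c,(489,400),interpolation=cv2.INTER_NEAREST),cv2.resize(s,(311,400)[:2] if 0 else (311,272)).copy() if 0 else cv2.copyMakeBorder(cv2.resize(s,(311,272),interpolation=cv2.INTER_CUBIC),0,128,0,0,cv2.BORDER_CONSTANT)])[:,:,::-1])
E
```

```text
wrist band [ 0.5436 -0.0355] at mouth [ 0.5437 -0.0356] slope [-0.0023  0.002 ] 1059 2915 0.21 [0.0919 0.2823]
scene band [ 0.5395 -0.037 ] at mouth [ 0.5391 -0.037 ] slope [0.0105 0.0002] 201 61 0.89 [0.1027 0.2807]
tcp [ 0.5451 -0.0347  0.2551] f [ 0.9096  0.7195 -0.7154] gap 0.024724479927697395 t 24.6083
(array([ 0.5438, -0.035 ]), 14.526111602783203, array([ 0.5468, -0.0333]), array([304, 178,  34,  29, 451], dtype=int32))
hole px (np.float64(320.5743256846431), np.float64(193.40984340936794)) (np.float64(337.99763484936676), np.float64(193.36191165311547))
```

View pics/b.png

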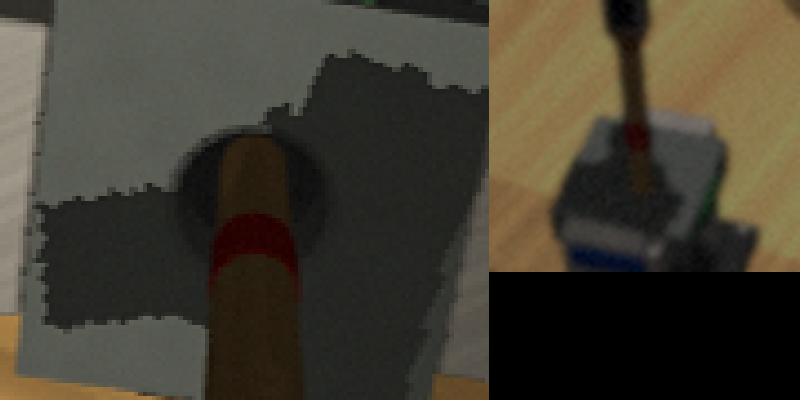

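The wrist crop shows the shaft (centre column 254) inside the hole (175–328, centre 251), about 0.6 mm off and not touching. I'll trim that, lower to final depth, and check band level and tilt with centre-line pixel fits.

```bash
python3 - <<'E'
from meas import *
p=np.array(robot.get_obs()["position"])+[0,.0004,0]
robot.move_l([p[0],p[1],.255],velocity=.03); robot.move_l([p[0],p[1],.2173],velocity=.04); robot.sleep(.5)
meas("c")
d=np.load("wrist_c.npz"); T=d["T"]; print("hole",hole(d,T,(.5437,-.035))[:2])
# reprojection: centre-line of shaft/handle per row compared with ideal vertical line, both cameras
for n,g in(("wrist",(.5437,-.035)),("scene",(.5403,-.0395))):
    for tag in ("a","b","c"):
        d=np.load(f"{n}_{tag}.npz"); T=d["T"]; K=d["intrinsics"]; Tc=np.linalg.inv(T); H=hsv(d); P=cloud(d,T)
        ok=(H[...,1]>90)&((H[...,0]<26)|(H[...,0]>170))&(np.hypot(P[...,0]-g[0],P[...,1]-g[1])<.025)&(P[...,2]>.112)
        A=[]
        for z in np.arange(.12,.33,.004):
            c=Tc[:3,:3]@np.array([*g,z])+Tc[:3,3]; u=K[0,0]*c[0]/c[2]+K[0,2]; v=int(round(K[1,1]*c[1]/c[2]+K[1,2]))
            if not 0<=v<400: continue
            xs=np.nonzero(ok[v,max(0,int(u)-60):int(u)+60])[0]+max(0,int(u)-60)
            if len(xs)<4: continue
            A.append((z,((xs.min()+xs.max())/2-u)*c[2]/K[0,0],len(xs)*c[2]/K[0,0]))
        A=np.array(A); k=A[:,2]<.020; 
        print(n,tag,"lateral slope all %.4f shaft %.4f  offset@.11 %.4f  n %d %d"%(np.polyfit(A[:,0],A[:,1],1)[0],np.polyfit(A[k,0],A[k,1],1)[0],np.polyval(np.polyfit(A[k,0],A[k,1],1),.11),len(A),k.sum()), np.round(A[k,2].mean(),4))
d=np.load("wrist_c.npz"); H=hsv(d);P=cloud(d,d["T"]); m=((H[...,0]<5)|(H[...,0]>175))&(H[...,1]>150)&(P[...,2]>.09)&(P[...,2]<.14); print("band z",m.sum(),np.percentile(P[m][:,2],[1,50,99]))
f=d["frame"][140:240,260:380]; s=np.load("scene_c.npz")["frame"][120:220,240:340]
cv2.imwrite("pics/c.png",np.hstack([cv2.resize(f,(480,400),interpolation=cv2.INTER_NEAREST),cv2.copyMakeBorder(cv2.resize(s,(320,320),interpolation=cv2.INTER_CUBIC),0,80,0,0,cv2.BORDER_CONSTANT)])[:,:,::-1])
E
```

```text
wrist band [ 0.5436 -0.0351] at mouth [ 0.5436 -0.0351] slope [-0.0028  0.0011] 909 2878 0.2 [0.0888 0.2445]
scene band [ 0.5389 -0.036 ] at mouth [ 0.5389 -0.036 ] slope [ 0.0278 -0.0013] 130 64 1.23 [0.0936 0.24  ]
tcp [ 0.545  -0.0343  0.2173] f [ 0.0647  0.6425 -0.6029] gap 0.025124256550407828 t 26.55
hole (array([ 0.5443, -0.0349]), 14.536919593811035)
wrist a lateral slope all -0.0131 shaft -0.0034  offset@.11 0.0022  n 53 35 0.0139
wrist b lateral slope all -0.0187 shaft -0.0236  offset@.11 0.0016  n 45 25 0.0135
wrist c lateral slope all 0.0069 shaft -0.0031  offset@.11 0.0002  n 37 17 0.0119
scene a lateral slope all 0.0053 shaft 0.0059  offset@.11 0.0005  n 42 40 0.0124
scene b lateral slope all 0.0128 shaft 0.0128  offset@.11 0.0005  n 35 35 0.0123
scene c lateral slope all 0.0342 shaft 0.0342  offset@.11 0.0002  n 22 22 0.0121
band z 166 [0.0991 0.1116 0.1206]
```

View pics/c.png

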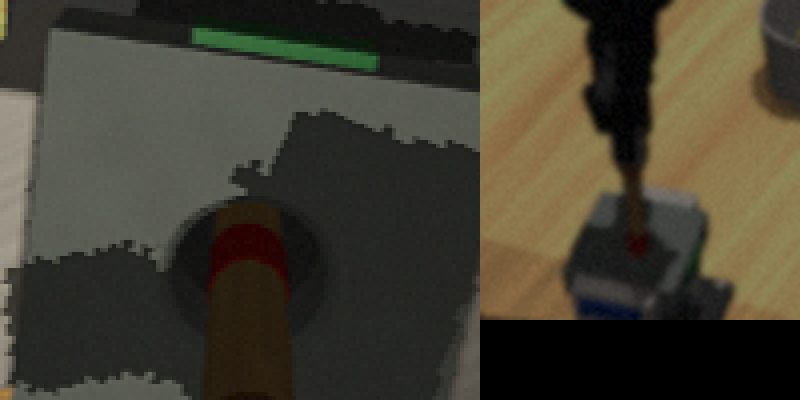

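The wrist crop shows the shaft centred in the hole. The band spans z from 0.099 to 0.121, so its centre is at 0.110, the top of the head. The lateral offset is under 0.5 mm in both views, the tilt is below about 0.4°, and there is no contact force. I'm handing in.

```bash
python3 - <<'E'
from rig import robot
o=robot.get_obs(); print(o["position"],o["contact_force"],abs(o["qvel"]).max(),o["time"]); print(robot.job_done())
E
```

```text
[ 0.5450597  -0.03424214  0.21729644] [-0.09220218 -0.0392604  -1.40493872] 0.0015358981938940067 26.65
the job is handed in; nothing more can be done
None
```

The job is handed in at 26.7 s: the plug is in the tin, and the red spindle is held still in the gauge hole, within about 0.5 mm of centre, about 0.4° of upright, and with its band level with the head top by my camera measurements; the verdict was not shown.

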